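Make the heating bath safe

TASK

Make the heating bath safe using pushes only, gripping and lifting nothing. First push the bath's standing lid over and ease it down until it is fully shut, without slamming it; then stand the knocked-over splash shield back up about where it lies, by pushing its upstanding foot over until the foot is flat on the bench and the panel upright. Push gently, leave the other things alone, and finish with the lid still shut and the shield standing by itself.

Things in the scene. Friction and masses are not known exactly. Their poses are not given: they have to be found in the camera images.
- bath: Heating bath: white open-topped box, 150 mm along its own x, 190 mm along y, 120 mm high, fixed to the bench, left or right of the middle. Origin: centre of its underside. Its own +x points to the hinge side (roughly the robot's left); grey control strip opposite. The hinge line runs along its own y, 75 mm from the origin along +x, 120 mm above the bench.
- lid (a joint): The bath's lid, a steel plate. 0 = shut, flat on the rim (outside faces up, 128 mm above the bench); pi/2 = upright over the hinge, outside facing away from the bath; stop at 1.9. Starts at 1.3 to 1.65. Stiff hinge: it stays at any angle; 1 to 3 N at its free edge moves it.
- lid_edge (a point): Middle of the lid's free edge, on its outside face. The lid is 150 mm from hinge to free edge, 190 mm along the hinge, 8 mm thick; on its outside, 45 mm from the hinge, is a black knob 34 mm high, 28 mm across.
- shield: Splash shield, loose, 0.5 to 0.8 kg: an L of a framed clear panel and a heavy foot. It starts on its back: panel flat on the bench along its own -x, foot straight up along its own z. Origin: middle of the heel edge (outer corner of the L, on the bench), which runs along y. When it stands again, its own x points straight down.
- shield_foot (a point): Middle of the dark steel foot's free edge, outer face (x = 0), 100 mm from the heel edge. Foot 90 mm wide, 12 mm thick, inner face at x = -12 mm. Pushing its upper part along the shield's +x (away from the panel) with 1 to 3 N tips it about its heel; past some 35 degrees it goes over by itself. Panel: 150 mm from the heel edge to its far edge, 90 mm wide, 8 mm thick.
- jar: Bystander: white jar with black cap, 48 mm across, 65 mm high, beside the shield's panel. Origin at the centre of its underside.
- stopper: Bystander: black rubber stopper, 42 mm across, 35 mm high, beside the shield's foot. Origin at the centre of its underside.
- flask: Bystander: round glass flask on a cork ring, 90 mm across, 132 mm high, near the robot on the right. Origin at the centre of its underside.
- beaker: Bystander: glass beaker, 60 mm across, 75 mm high, at the back. Origin at the centre of its underside.
- vial: Bystander: amber bottle, 36 mm across, 70 mm high, at the back. Origin at the centre of its underside.
- dish: Bystander: white ceramic dish, 70 mm across, 25 mm high, at the back. Origin at the centre of its underside.
- spatula: Bystander: spatula, 170 mm long, lying near the robot on the left. Origin under its middle.
Things that resemble listed ones, but are neither listed nor needed, are in the scene too. What is shaped like the bath but green is not meant.

How it is judged:
By the outcome, as a careful person would: the job done as asked, in the order asked, and still so for the second after the job is handed in, with the robot touching nothing.
It also fails if it takes over 54 s, if anything falls off the work surface, if the arm or the gripper's body presses on something with over 40 N, if the wrist force passes 120 N, or if a joint passes its speed limit or range.

ROBOT

A 6-joint arm with a two-finger parallel gripper is mounted at the origin on the work surface. World frame = base frame: x ahead of the robot, y to its left, z up, the work surface at z = 0. Lengths are in m, angles in rad, forces in N, time in s.
With the tool pointing down it reaches from about 0.225 to 0.725 m from the base axis. Payload 3.1 kg.
Tool frame: the origin (TCP) lies between the finger pads; the fingertips stand 22 mm ahead of it and the grasp point (between the pads) lies 3 mm ahead of it; z points along the fingers, y is the line along which they close (so a half turn about z gives the same grasp; the last joint's range is limited). The gripper opens to 85 mm and grips with 20 to 120 N. Pads are 22 mm wide; open, the fingers measure 114 mm over their backs; the gripper's body (76 mm by 85 mm) begins 54 mm behind the grasp point. The pads swing forward as they close: fully open they stand 13 mm farther back than shut.
Start: joints at [-1.436, 0.048, 0.099, 1.622, 0, 1.443], TCP at [0.136, -0.507, 0.253] pointing down, gripper open.
Joint ranges: [-2.91, 2.91], [-0.99, 1.94], [-1.21, 1.42], [-2.12, 2.29], [-1.49, 1.47], [-3.14, 3.14]. Speed limits (rad/s): [2.79, 2.79, 3.14, 3.14, 3.14, 3.14].

INTERFACE

Orientations are given as a unit quaternion [w, x, y, z].
In Python, from bench import arm gives the robot as it stands.
- The arm moves only by the tool move_arm, never from a script. Its argument "deltas" is one flat list of numbers, 6 for each row, row after row: the shift along the tool's x, y, z normalised to -1 to 1, where 1 is 0.6 m, then the turn, a rotation vector about the tool's x, y, z normalised to -1 to 1, where 1 is 60 degrees. A call has 1 to 10 rows; each row is the pose to reach, as a shift and turn from the pose commanded when the call began, along the tool's axes at that moment; what a row does not reach only later rows make up. A row lasts 1/8 s, in which the tool goes at most 62.5 mm and 10.7 degrees, less where a joint would pass 70% of its speed; a pose out of reach is approached as far as the arm can. A call with a number of a shift or a turn outside -1 to 1 is refused whole. A call with a gripper value outside its range is refused whole. "claw" is the opening, from -1 (shut) to 1 (fully open), set as the call begins (left out, the last holds). The fingers move at their own pace and stop on an object; the grip force is fixed at half the most. Time passes only in rows, so rows that repeat a pose let the fingers close. It gives the time, the measured TCP pose, the force, the opening and the grip force at its end, in the units of the state.
- arm.state(): the state, without advancing time (a new reading comes with each control period).
- arm.read_camera(name): name is "scene" or "side" or "wrist"; returns the picture (384x512x3 uint8, red, green, blue); there is no depth.
- arm.camera_model(name): a dict with "camera_matrix" (3x3 intrinsics, pixels), "rvec" (rotation vector, rad) and "tvec" (3), from world to camera coordinates, as OpenCV has them. Camera axes: x right, y down, z forward; pixel columns grow to the right and rows downward; lengths in m; the calibration is good to about 2 mm. A picture is of the moment at which its call begins: read the wrist's pose just before it. camera_model takes no time and is no camera call; for the wrist camera it gives the pose at the moment of the call.
- arm.hand_in(): hands the job in; it is judged then, once.
The state is a dict: "time_s": time; "joint_pos": joint angles; "joint_vel": joint speeds; "joint_efforts": joint torques, N m; "position": TCP position; "eef_rot": TCP orientation; "contact_force": force on the tool from outside, world axes, zero at the start; "wrist_torque": the same for the moment, N m; "width": finger opening in m; "grasp_force": force on a finger pad.
Only numpy, scipy, OpenCV 4.12 (cv2) and the standard library are available. Lean on these libraries where they do the work, as an engineer would, in place of code of your own. Each camera call takes 0.05 s, during which the arm holds its last target. There are 200 camera calls.

## Working session

There is one attempt and no reset: what is moved stays moved. The work goes in short steps, Python scripts to look and compute and a tool call to move; the robot and the scene stay as the last step left them, time stands still between calls to the robot, and variables do not carry over. Pictures are saved under pics/ and viewed, at most 10 in all, crops included, and the job is handed in when it is done.

Besides the shell and the picture viewer there is one more tool, called after "Request:" as name(argument=value, ...) on one line, values as JSON. move_arm: Moves the arm, as the interface text tells. Its arguments: {"type":"object","properties":{"deltas":{"type":"array","items":{"type":"number"}},"claw":{"type":"number"}},"required":["deltas"]}

```bash
ls; mkdir -p pics; python3 - <<'E'
from bench import arm
import cv2, numpy as np
ims=[arm.read_camera(n) for n in ("scene","side")]
for n,i in zip(("scene","side"),ims):
    cv2.imwrite(f"pics/{n}0.png",cv2.resize(i[:,:,::-1],(800,600),interpolation=cv2.INTER_CUBIC)); np.save(f"pics/{n}0.npy",i)
for n in ("scene","side"):
    m=arm.camera_model(n);R=cv2.Rodrigues(np.array(m["rvec"]))[0];print(n,m["camera_matrix"],-R.T@np.array(m["tvec"]).ravel(),R[2])
s=arm.state();print(s["position"],s["eef_rot"],s["contact_force"],s["time_s"])
E
```

```text
pics
scene [[420.52332178   0.         258.07309268]
 [  0.         420.52332178 194.57447036]
 [  0.           0.           1.        ]] [1.44398015 0.0731134  0.88986681] [-0.7569904  -0.0814483  -0.64832994]
side [[383.3086791    0.         254.66445348]
 [  0.         383.3086791  197.75616104]
 [  0.           0.           1.        ]] [0.23686818 0.89190786 1.06063087] [ 0.20854391 -0.67784779 -0.70500483]
[ 0.13630463 -0.5064625   0.25222706] [-1.07542804e-03  9.91379970e-01  1.31013734e-01 -1.70064007e-06] [-0.21639789 -0.76503375  0.23133765] 0.1
```

View pics/scene0.png

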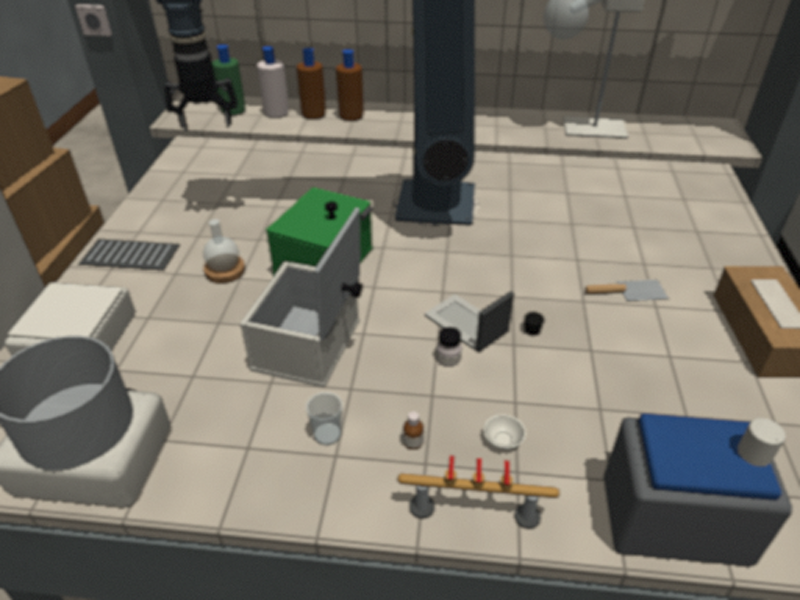

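View pics/side0.png

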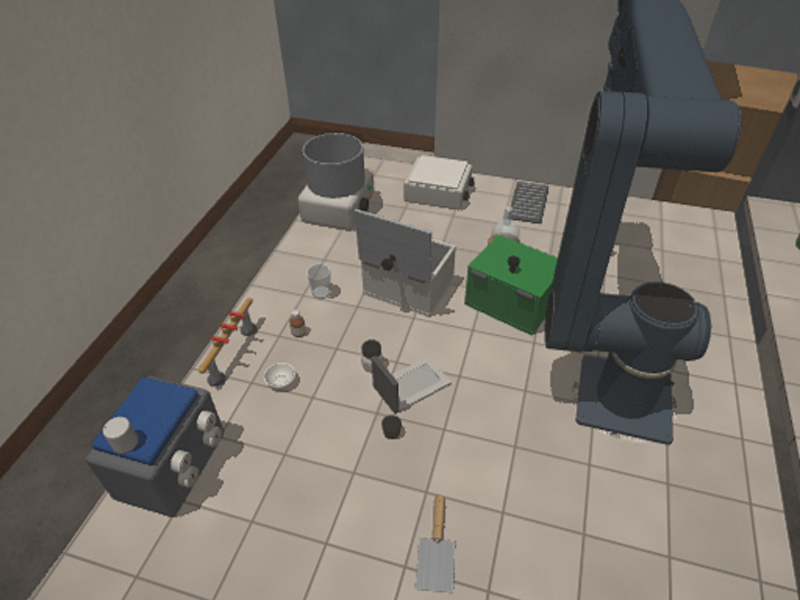

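The scene view shows the white bath around (300,320) with its standing lid at (340,270) and knob at (352,290). The green decoy box is at (320,235). The shield has its foot at (495,320) and panel at (458,320), the jar is at (448,345), and the stopper at (533,323).

Possible mix-ups:
- **Bath:** the green box (320,235) or the white hotplate (75,315). I choose the white open box with the lid.
- **Shield:** the spatula blade (645,290). I choose the L shape with the dark foot.

Next I'll check both choices in close crops.

```bash
python3 - <<'E'
import cv2, numpy as np
a=np.load("pics/scene0.npy")[:,:,::-1];b=np.load("pics/side0.npy")[:,:,::-1]
def crop(i,x,y,w,h,s,n):
    c=cv2.resize(i[y:y+h,x:x+w],None,fx=s,fy=s,interpolation=cv2.INTER_CUBIC)
    for u in range(-(-x//10)*10,x+w,10):
        cv2.putText(c,str(u),(int((u-x+.5)*s)-8,8),0,.3,(0,0,255),1); c[10:16,int((u-x+.5)*s)]=(0,0,255)
    for v in range(-(-y//10)*10,y+h,10):
        cv2.putText(c,str(v),(0,int((v-y+.5)*s)+3),0,.3,(0,0,255),1); c[int((v-y+.5)*s),20:26]=(0,0,255)
    cv2.imwrite(n,c)
crop(a,150,130,190,116,4.2,"pics/c1.png")
crop(b,222,130,88,155,3.85,"pics/c2.png")
E
```

```text
(no output)
```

View pics/c1.png

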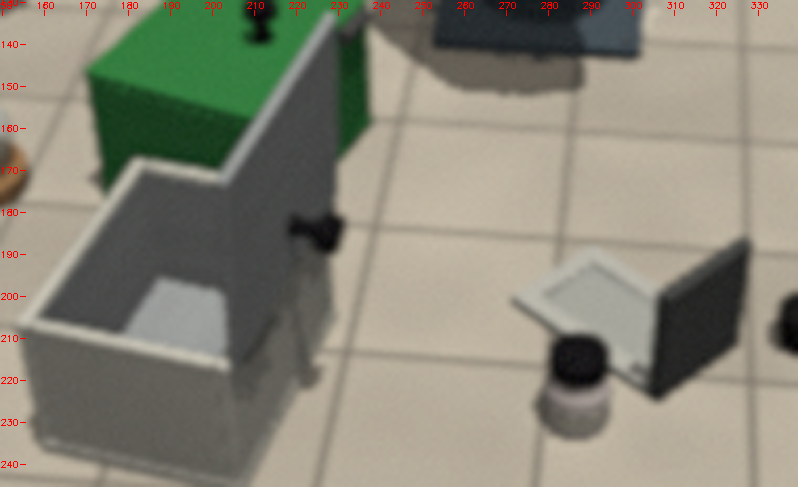

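View pics/c2.png

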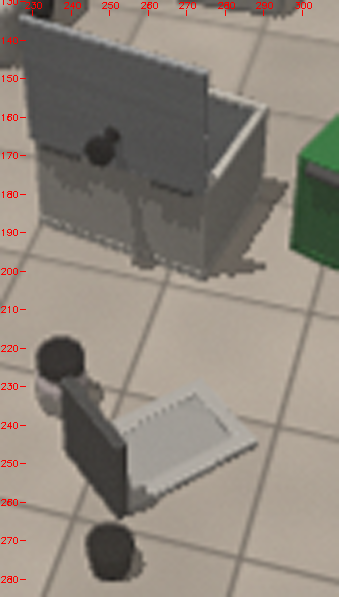

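The crops confirm both choices. The white bath's lid stands open with the knob on its far side, and the shield has its dark foot up and clear panel flat, with the jar and stopper next to it. Now I'll triangulate the points.

```bash
cat > h.py <<'E'
import cv2, numpy as np
from bench import arm
def ray(n,p):
    m=arm.camera_model(n);R=cv2.Rodrigues(np.array(m["rvec"]))[0];c=-R.T@np.array(m["tvec"]).ravel()
    d=R.T@np.linalg.inv(m["camera_matrix"])@[p[0],p[1],1];return c,d/np.linalg.norm(d)
def onz(n,p,z):
    c,d=ray(n,p);return c+d*(z-c[2])/d[2]
def tri(p,q):
    (a,u),(b,v)=ray("scene",p),ray("side",q)
    s,t=np.linalg.lstsq(np.c_[u,-v],b-a,rcond=None)[0]
    return (a+u*s+b+v*t)/2,np.linalg.norm(a+u*s-b-v*t)
E
python3 - <<'E'
from h import *
np.set_printoptions(precision=4,suppress=True)
A=lambda x,y:(x/4.2+149.5,y/4.2+129.5); B=lambda x,y:(x/3.85+221.5,y/3.85+129.5)
for k,p,z in [("rim front -x",(22,322),.12),("rim front hinge",(232,367),.12),("bot front -x",(45,447),0),("bot front hinge",(238,482),0),("rim back -x",(135,158),.12),
 ("heel near",(655,398),0),("heel far",(740,342),0),("foot top near",(658,297),.1),("foot top far",(747,240),.1),("panel a",(515,300),.008),("panel b",(595,248),.008),("jar",(572,438),0),("jarcap",(578,350),.065)]:
    print("scene",k,onz("scene",A(*p),z))
for k,p,z in [("bot hinge far",(38,222),0),("bot hinge robot",(205,277),0),("rim robot -x",(267,105),.12),("heel near(robot-left)",(122,517),0),("heel far",(67,440),0),("ft",(125,440),.1),("ft far",(65,375),.1),("panel a",(257,443),.008),("panel b",(200,385),.008),("stopper top",(105,535),.035),("stopper bot",(115,578),0),("jarcap",(60,358),.065)]:
    print("side",k,onz("side",B(*p),z))
for k,p,q in [("lid edge front",(226,180),(22,17)),("lid edge back",(335,10),(207,72)),("knob",(335,232),(98,152)),("foot top far",(658,297),(65,375)),("foot top robot",(747,240),(125,440))]:
    print(k,*tri(A(*p),B(*q)))
E
```

```text
scene rim front -x [ 0.6242 -0.2993  0.12  ]
scene rim front hinge [ 0.6513 -0.1547  0.12  ]
scene bot front -x [ 0.6214 -0.3033  0.    ]
scene bot front hinge [ 0.6394 -0.163   0.    ]
scene rim back -x [ 0.4416 -0.2699  0.12  ]
scene heel near [0.5268 0.1181 0.    ]
scene heel far [0.4605 0.1796 0.    ]
scene foot top near [0.5316 0.1129 0.1   ]
scene foot top far [0.4635 0.1741 0.1   ]
scene panel a [0.4405 0.0101 0.008 ]
scene panel b [0.3722 0.0673 0.008 ]
scene jar [0.5731 0.0612 0.    ]
scene jarcap [0.5524 0.0613 0.065 ]
side bot hinge far [ 0.6584 -0.1601  0.    ]
side bot hinge robot [ 0.4698 -0.1299  0.    ]
side rim robot -x [ 0.4441 -0.2683  0.12  ]
side heel near(robot-left) [0.4661 0.1738 0.    ]
side heel far [0.5386 0.1066 0.    ]
side ft [0.4642 0.1674 0.1   ]
side ft far [0.5338 0.114  0.1   ]
side panel a [0.3708 0.0683 0.008 ]
side panel b [0.4373 0.0163 0.008 ]
side stopper top [0.4669 0.2188 0.035 ]
side stopper bot [0.454  0.2347 0.    ]
side jarcap [0.5553 0.0678 0.065 ]
lid edge front [ 0.6536 -0.1452  0.2714] 0.00012634486562437784
lid edge back [ 0.4703 -0.1106  0.2734] 0.0015921585390404832
knob [ 0.5689 -0.0996  0.1678] 0.0011203662538005446
foot top far [0.5334 0.1136 0.1007] 0.0018363640766860942
foot top robot [0.4644 0.1721 0.1027] 0.004796217826879326
```

```bash
cat >> h.py <<'E'
from scipy.spatial.transform import Rotation as Ro
def plan(W):
    "waypoints (x,y,z,yaw deg of tool x), tool down -> normalised rows from the present pose"
    s=arm.state();R=Ro.from_quat(np.roll(s["eef_rot"],-1))
    print("t %.2f"%s["time_s"],np.round(s["position"],4),"yaw %.1f"%np.degrees(np.arctan2(*R.as_matrix()[[1,0],0])),"F",np.round(s["contact_force"],1))
    for x,y,z,a in W:
        a=np.radians(a);T=Ro.from_matrix([[np.cos(a),np.sin(a),0],[np.sin(a),-np.cos(a),0],[0,0,-1]])
        d=R.inv().apply(np.array([x,y,z])-s["position"])/.6;r=(R.inv()*T).as_rotvec()/np.radians(60)
        print(", ".join("%.4f"%v for v in [*d,*r]))
def lidP(u): return (.5605+.18*u,-.139+.984*u)
def lid(deg,rho=.135,w=.011):
    t=np.radians(deg);return (*lidP(-rho*np.cos(t)+.008*np.sin(t)+w),.12+rho*np.sin(t)+.008*np.cos(t)+.022,79.7)
E
python3 -c "
from h import *
plan([(.136,-.506,.42,15),(.40,-.25,.42,50),(*lidP(.07),.42,70)])"
```

```text
t 0.10 [ 0.1363 -0.5065  0.2522] yaw 15.1 F [-0.2 -0.8  0.2]
-0.0002, -0.0015, -0.2796, -0.0020, -0.0003, 0.0009
0.5355, -0.2992, -0.2788, -0.0019, -0.0009, -0.5824
0.8920, -0.5138, -0.2783, -0.0018, -0.0012, -0.9157
```

Request:
move_arm(deltas=[0,0,-0.28,0,0,0,0,0,-0.28,0,0,0,0,0,-0.28,0,0,0,0.535,-0.3,-0.28,0,0,-0.58,0.535,-0.3,-0.28,0,0,-0.58,0.535,-0.3,-0.28,0,0,-0.58,0.535,-0.3,-0.28,0,0,-0.58,0.535,-0.3,-0.28,0,0,-0.58,0.89,-0.514,-0.28,0,0,-0.9,0.89,-0.514,-0.28,0,0,-0.9], claw=-1)

```text
time_s: 1.35
position: [0.4481, -0.1972, 0.4208]
eef_rot: [-0.0, 0.822, 0.569, -0.0]
contact_force: [0.8, -2.0, -0.2]
width: 0.0001
grasp_force: 0.0
```

```bash
python3 -c "
from h import *
plan([(*lidP(.06),.42,79.7),(*lidP(.06),.277,79.7)])"
```

```text
t 1.35 [ 0.4481 -0.1972  0.4208] yaw 69.3 F [ 0.8 -2.  -0.2]
0.2553, 0.1232, 0.0013, -0.0005, 0.0000, -0.1726
0.2553, 0.1233, 0.2397, -0.0005, 0.0000, -0.1726
```

Request:
move_arm(deltas=[0.25,0.12,0,0,0,-0.17,0.25,0.12,0,0,0,-0.17,0.25,0.12,0,0,0,-0.17,0.25,0.12,0,0,0,-0.17,0.25,0.12,0,0,0,-0.17])

```text
time_s: 1.98
position: [0.5676, -0.0848, 0.4208]
eef_rot: [-0.0, 0.77, 0.638, -0.001]
contact_force: [0.1, -0.6, -0.8]
width: 0.0002
grasp_force: 0.0
```

```bash
python3 -c "
from h import *
plan([(*lidP(.06),.42,79.7),(*lidP(.06),.277,79.7)])"
```

```text
t 1.98 [ 0.5676 -0.0848  0.4208] yaw 79.3 F [ 0.1 -0.6 -0.8]
0.0090, 0.0046, 0.0013, -0.0014, 0.0004, -0.0071
0.0091, 0.0049, 0.2397, -0.0014, 0.0004, -0.0071
```

Request:
move_arm(deltas=[0.009,0.005,0.24,0,0,0,0.009,0.005,0.24,0,0,0,0.009,0.005,0.24,0,0,0,0.009,0.005,0.24,0,0,0,0.009,0.005,0.24,0,0,0])

```text
time_s: 2.6
position: [0.5722, -0.0809, 0.2801]
eef_rot: [0.002, 0.771, 0.637, 0.001]
contact_force: [0.1, -0.7, 1.0]
width: 0.0004
grasp_force: 0.0
```

```bash
python3 -c "
from h import *
plan([lid(d) for d in (91,85,80,75,70,65,60)])
cv2.imwrite('pics/s1.png',cv2.resize(arm.read_camera('scene')[90:250,130:340,::-1],None,fx=3,fy=3))"
```

```text
t 2.60 [ 0.5722 -0.0809  0.2801] yaw 79.2 F [ 0.1 -0.7  1. ]
-0.0632, -0.0012, 0.0054, 0.0041, 0.0004, -0.0087
-0.0868, -0.0011, 0.0049, 0.0041, 0.0004, -0.0087
-0.1064, -0.0009, 0.0063, 0.0041, 0.0004, -0.0087
-0.1258, -0.0008, 0.0094, 0.0041, 0.0004, -0.0087
-0.1449, -0.0006, 0.0142, 0.0041, 0.0004, -0.0087
-0.1634, -0.0005, 0.0207, 0.0041, 0.0004, -0.0087
-0.1814, -0.0004, 0.0287, 0.0041, 0.0004, -0.0087
```

View pics/s1.png

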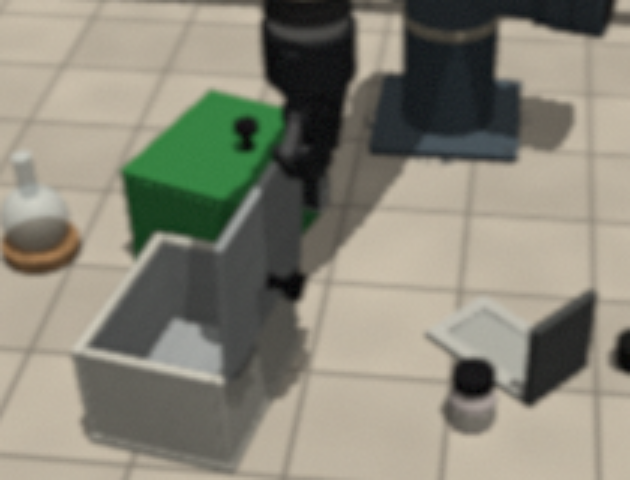

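The fingers, at about (310,180) in the crop, stand on the outer side of the lid near its free edge and are clear of it. I'll start pushing slowly.

Request:
move_arm(deltas=[-0.03,-0.001,0.005,0,0,-0.008,-0.05,-0.001,0.005,0,0,-0.008,-0.06,-0.001,0.005,0,0,-0.008,-0.07,-0.001,0.005,0,0,-0.008,-0.08,-0.001,0.005,0,0,-0.008,-0.09,-0.001,0.005,0,0,-0.008,-0.1,-0.001,0.006,0,0,-0.008,-0.11,-0.001,0.007,0,0,-0.008,-0.12,-0.001,0.009,0,0,-0.008,-0.126,-0.001,0.009,0,0,-0.008])

```text
time_s: 3.9
position: [0.557, -0.1544, 0.2714]
eef_rot: [-0.0, 0.768, 0.641, -0.0]
contact_force: [0.7, 1.4, -2.1]
width: -0.0001
grasp_force: 0.9
```

```bash
python3 -c "
from h import *
plan([lid(d) for d in range(75,40,-3)])"
```

```text
t 3.90 [ 0.557  -0.1544  0.2714] yaw 79.7 F [ 0.7  1.4 -2.1]
-0.0008, 0.0011, -0.0051, -0.0005, -0.0003, 0.0003
-0.0123, 0.0011, -0.0024, -0.0005, -0.0003, 0.0003
-0.0236, 0.0010, 0.0009, -0.0005, -0.0003, 0.0003
-0.0348, 0.0010, 0.0047, -0.0005, -0.0003, 0.0003
-0.0457, 0.0010, 0.0092, -0.0005, -0.0003, 0.0003
-0.0564, 0.0010, 0.0142, -0.0005, -0.0003, 0.0003
-0.0668, 0.0010, 0.0197, -0.0005, -0.0003, 0.0003
-0.0769, 0.0010, 0.0258, -0.0005, -0.0003, 0.0003
-0.0867, 0.0010, 0.0324, -0.0005, -0.0003, 0.0003
-0.0961, 0.0010, 0.0395, -0.0005, -0.0003, 0.0003
-0.1051, 0.0009, 0.0471, -0.0005, -0.0003, 0.0003
-0.1138, 0.0009, 0.0552, -0.0005, -0.0003, 0.0003
```

Request:
move_arm(deltas=[-0.01,0,-0.002,0,0,0,-0.02,0,0,0,0,0,-0.03,0,0.003,0,0,0,-0.04,0,0.007,0,0,0,-0.05,0,0.011,0,0,0,-0.06,0,0.016,0,0,0,-0.07,0,0.022,0,0,0,-0.08,0,0.028,0,0,0,-0.09,0,0.035,0,0,0,-0.096,0,0.04,0,0,0])

```text
time_s: 5.15
position: [0.547, -0.2114, 0.2478]
eef_rot: [0.0, 0.768, 0.641, -0.0]
contact_force: [-0.2, 0.1, 1.1]
width: 0.0001
grasp_force: 0.8
```

```bash
python3 -c "
from h import *
plan([lid(d) for d in range(48,16,-3)])"
```

```text
t 5.15 [ 0.547  -0.2114  0.2478] yaw 79.7 F [-0.2  0.1  1.1]
0.0005, 0.0004, 0.0002, 0.0006, 0.0006, 0.0002
-0.0086, 0.0004, 0.0078, 0.0006, 0.0006, 0.0002
-0.0172, 0.0004, 0.0159, 0.0006, 0.0006, 0.0002
-0.0254, 0.0004, 0.0244, 0.0006, 0.0006, 0.0002
-0.0331, 0.0004, 0.0333, 0.0006, 0.0006, 0.0002
-0.0403, 0.0004, 0.0426, 0.0006, 0.0006, 0.0002
-0.0471, 0.0003, 0.0523, 0.0006, 0.0006, 0.0002
-0.0533, 0.0003, 0.0623, 0.0006, 0.0006, 0.0002
-0.0590, 0.0003, 0.0727, 0.0006, 0.0006, 0.0002
-0.0641, 0.0003, 0.0833, 0.0006, 0.0006, 0.0002
-0.0687, 0.0003, 0.0942, 0.0006, 0.0006, 0.0002
```

Request:
move_arm(deltas=[-0.009,0,0.008,0,0,0,-0.017,0,0.016,0,0,0,-0.025,0,0.024,0,0,0,-0.033,0,0.033,0,0,0,-0.04,0,0.043,0,0,0,-0.047,0,0.052,0,0,0,-0.053,0,0.062,0,0,0,-0.059,0,0.073,0,0,0,-0.064,0,0.083,0,0,0,-0.069,0,0.094,0,0,0])

```text
time_s: 6.4
position: [0.5394, -0.2516, 0.191]
eef_rot: [-0.0, 0.768, 0.641, -0.0]
contact_force: [0.2, 0.1, 1.3]
width: 0.0
grasp_force: 0.6
```

```bash
python3 -c "
from h import *
plan([lid(d) for d in range(18,-3,-2)])
cv2.imwrite('pics/s2.png',cv2.resize(arm.read_camera('scene')[90:250,130:340,::-1],None,fx=3,fy=3))"
```

```text
t 6.40 [ 0.5394 -0.2516  0.191 ] yaw 79.7 F [0.2 0.1 1.3]
-0.0007, 0.0008, -0.0005, -0.0002, -0.0001, 0.0006
-0.0035, 0.0008, 0.0069, -0.0002, -0.0001, 0.0006
-0.0060, 0.0008, 0.0144, -0.0002, -0.0001, 0.0006
-0.0082, 0.0008, 0.0219, -0.0002, -0.0001, 0.0006
-0.0102, 0.0008, 0.0295, -0.0002, -0.0001, 0.0006
-0.0118, 0.0008, 0.0372, -0.0002, -0.0001, 0.0006
-0.0133, 0.0008, 0.0450, -0.0002, -0.0001, 0.0006
-0.0144, 0.0008, 0.0527, -0.0002, -0.0001, 0.0006
-0.0153, 0.0008, 0.0606, -0.0002, -0.0001, 0.0006
-0.0159, 0.0008, 0.0684, -0.0002, -0.0001, 0.0006
-0.0162, 0.0008, 0.0763, -0.0002, -0.0001, 0.0006
```

View pics/s2.png

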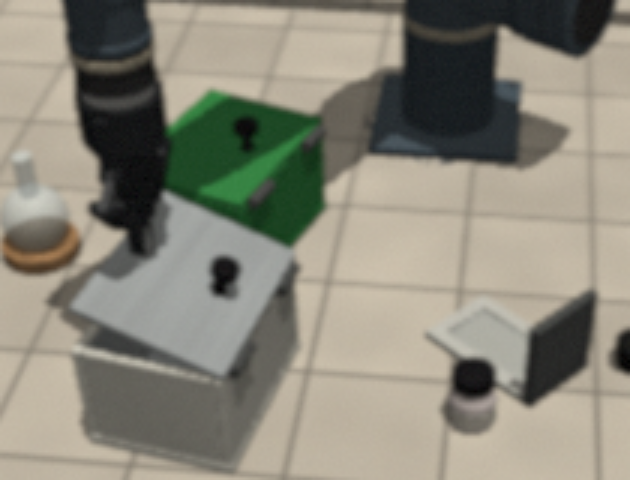

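The lid is almost down, with the fingertip at (140,240) resting on it near the free edge. I'll ease it the rest of the way.

Request:
move_arm(deltas=[-0.003,0,0.007,0,0,0,-0.006,0,0.014,0,0,0,-0.008,0,0.022,0,0,0,-0.01,0,0.029,0,0,0,-0.012,0,0.036,0,0,0,-0.013,0,0.042,0,0,0,-0.014,0,0.048,0,0,0,-0.015,0,0.053,0,0,0,-0.016,0,0.057,0,0,0,-0.016,0,0.06,0,0,0])

```text
time_s: 7.7
position: [0.5379, -0.261, 0.1555]
eef_rot: [0.0, 0.768, 0.641, -0.0]
contact_force: [-0.5, 1.0, 0.3]
width: 0.0
grasp_force: 0.5
```

Request:
move_arm(deltas=[0,0,0.002,0,0,0,0,0,0.004,0,0,0,0,0,0.005,0,0,0,0,0,0.006,0,0,0,0,0,0.007,0,0,0,0,0,0.008,0,0,0])

```text
time_s: 8.45
position: [0.5378, -0.261, 0.1508]
eef_rot: [0.0, 0.768, 0.641, 0.0]
contact_force: [0.5, -1.3, 1.5]
width: 0.0002
grasp_force: 0.6
```

Next I'll press in small steps of about 1 mm until the force rises.

Request:
move_arm(deltas=[0,0,0.001,0,0,0,0,0,0.002,0,0,0,0,0,0.002,0,0,0])

```text
time_s: 8.82
position: [0.5379, -0.2609, 0.1505]
eef_rot: [0.0, 0.768, 0.641, 0.0]
contact_force: [-0.9, -0.0, 5.2]
width: 0.0001
grasp_force: 2.5
```

Request:
move_arm(deltas=[0,0,0.001,0,0,0,0,0,0.002,0,0,0,0,0,0.002,0,0,0])

```text
time_s: 9.2
position: [0.5379, -0.2609, 0.1505]
eef_rot: [0.001, 0.768, 0.641, 0.0]
contact_force: [-3.3, 0.9, 8.6]
width: -0.0001
grasp_force: 4.3
```

The force climbs to 8.6 N while z stays at 0.1505. That puts the fingertip at 0.128 m, which is the shut height. I'll retreat upwards and move to above the shield's panel side.

Request:
move_arm(deltas=[0,0,-0.03,0,0,0,0,0,-0.1,0,0,0,0,0,-0.2,0,0,0,0,0,-0.25,0,0,0,0,0,-0.25,0,0,0,0,0,-0.25,0,0,0])

```text
time_s: 9.95
position: [0.5377, -0.2606, 0.2972]
eef_rot: [-0.001, 0.767, 0.641, -0.0]
contact_force: [-0.0, -0.4, -0.0]
width: -0.0
grasp_force: 0.0
```

```bash
cat >> h.py <<'E'
def sh(s,z,l=0,a=49.5): return (.498+.65*s+.76*l,.145+.76*s-.65*l,z,a)
E
python3 -c "
from h import *
plan([sh(-.06,.30)])"
```

```text
t 9.95 [ 0.5377 -0.2606  0.2972] yaw 79.7 F [-0.  -0.4 -0. ]
0.5671, -0.2359, -0.0039, -0.0016, -0.0005, 0.5040
```

Request:
move_arm(deltas=[0.567,-0.236,0,0,0,0.504,0.567,-0.236,0,0,0,0.504,0.567,-0.236,0,0,0,0.504,0.567,-0.236,0,0,0,0.504,0.567,-0.236,0,0,0,0.504,0.567,-0.236,0,0,0,0.504,0.567,-0.236,0,0,0,0.504,0.567,-0.236,0,0,0,0.504,0.567,-0.236,0,0,0,0.504])

```text
time_s: 11.08
position: [0.4591, 0.0979, 0.2973]
eef_rot: [-0.0, 0.909, 0.418, -0.001]
contact_force: [-0.1, -0.3, 0.9]
width: 0.0003
grasp_force: 0.0
```

```bash
python3 -c "
from h import *
plan([sh(-.06,.107)])
a=arm.read_camera('scene');b=arm.read_camera('side');np.save('pics/a3.npy',a);np.save('pics/b3.npy',b)
c=cv2.resize(a[110:260,150:350,::-1],None,fx=2.6,fy=2.6);d=cv2.resize(b[130:290,220:320,::-1],None,fx=2.43,fy=2.43)
cv2.imwrite('pics/s3.png',np.hstack([c[:388],d[:388]]))"
```

```text
t 11.07 [0.4591 0.0979 0.2973] yaw 49.4 F [-0.1 -0.3  0.9]
0.0023, -0.0014, 0.3171, -0.0010, 0.0015, -0.0020
```

View pics/s3.png

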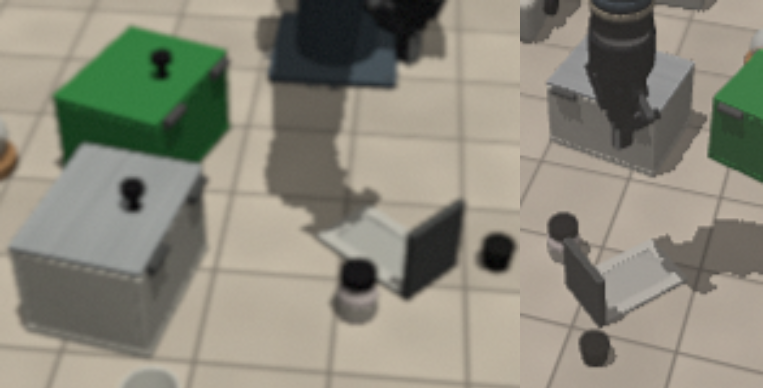

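The lid sits flat on the rim, and the shield, jar and stopper haven't moved. Now I'll descend behind the foot.

Request:
move_arm(deltas=[0.002,-0.001,0.1,0,0,0,0.002,-0.001,0.2,0,0,0,0.002,-0.001,0.28,0,0,0,0.002,-0.001,0.317,0,0,0,0.002,-0.001,0.317,0,0,0,0.002,-0.001,0.317,0,0,0])

```text
time_s: 11.92
position: [0.4604, 0.0999, 0.1094]
eef_rot: [0.0, 0.908, 0.418, 0.001]
contact_force: [-0.4, 0.1, 0.9]
width: 0.0
grasp_force: 0.0
```

```bash
python3 -c "
from h import *
plan([sh(s,.107) for s in (-.03,-.023,-.013,.007,.027,.043)])"
```

```text
t 11.93 [0.4604 0.0999 0.1094] yaw 49.4 F [-0.4  0.1  0.9]
0.0478, -0.0013, 0.0041, 0.0014, -0.0013, -0.0012
0.0594, -0.0013, 0.0041, 0.0014, -0.0013, -0.0012
0.0761, -0.0013, 0.0042, 0.0014, -0.0013, -0.0012
0.1095, -0.0013, 0.0042, 0.0014, -0.0013, -0.0012
0.1428, -0.0013, 0.0042, 0.0014, -0.0013, -0.0012
0.1695, -0.0014, 0.0043, 0.0014, -0.0013, -0.0012
```

Request:
move_arm(deltas=[0.03,0,0,0,0,0,0.045,0,0,0,0,0,0.055,0,0,0,0,0,0.06,0,0,0,0,0,0.066,0,0,0,0,0,0.072,0,0,0,0,0,0.078,0,0,0,0,0,0.084,0,0,0,0,0,0.09,0,0,0,0,0,0.096,0,0,0,0,0])

```text
time_s: 13.18
position: [0.497, 0.1444, 0.1081]
eef_rot: [-0.0, 0.908, 0.419, 0.0]
contact_force: [-1.2, -0.6, 0.8]
width: 0.0002
grasp_force: 0.5
```

```bash
python3 -c "
from h import *
plan([sh(s,.107) for s in (.007,.027,.043,.06)])
a=arm.read_camera('scene');b=arm.read_camera('side')
c=cv2.resize(a[140:260,230:350,::-1],None,fx=3.3,fy=3.3);d=cv2.resize(b[190:290,220:320,::-1],None,fx=3.96,fy=3.96)
cv2.imwrite('pics/s4.png',np.hstack([c[:396],d[:396]]))"
```

```text
t 13.18 [0.497  0.1444 0.1081] yaw 49.5 F [-1.2 -0.6  0.8]
0.0135, 0.0007, 0.0018, -0.0000, -0.0001, -0.0001
0.0468, 0.0007, 0.0018, -0.0000, -0.0001, -0.0001
0.0735, 0.0007, 0.0018, -0.0000, -0.0001, -0.0001
0.1018, 0.0007, 0.0018, -0.0000, -0.0001, -0.0001
```

View pics/s4.png

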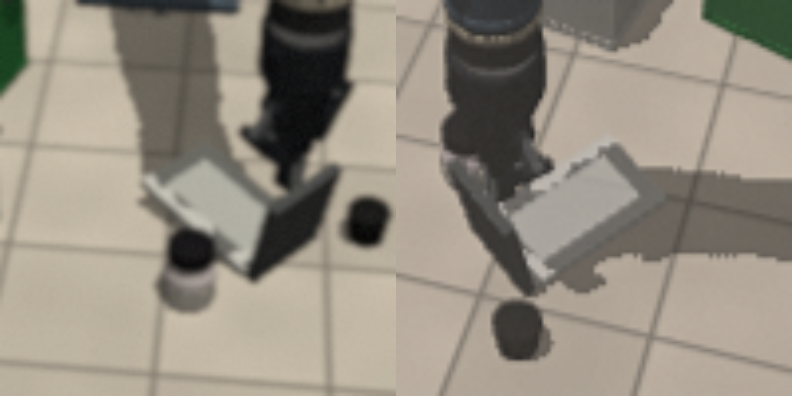

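The shield is tipping about its heel, with the panel lifting and the jar and stopper clear. I'll continue at the same pace.

Request:
move_arm(deltas=[0.008,0,0,0,0,0,0.016,0,0,0,0,0,0.024,0,0,0,0,0,0.032,0,0,0,0,0,0.04,0,0,0,0,0,0.048,0,0,0,0,0,0.055,0,0,0,0,0,0.062,0,0,0,0,0])

```text
time_s: 14.28
position: [0.5213, 0.1728, 0.1082]
eef_rot: [-0.0, 0.908, 0.419, 0.0]
contact_force: [-0.5, 0.5, 1.0]
width: -0.0003
grasp_force: 0.0
```

```bash
python3 -c "
from h import *
plan([sh(s,.107) for s in (.043,.06)])
a=arm.read_camera('scene');b=arm.read_camera('side')
c=cv2.resize(a[140:260,230:350,::-1],None,fx=3.3,fy=3.3);d=cv2.resize(b[190:290,220:320,::-1],None,fx=3.96,fy=3.96)
cv2.imwrite('pics/s5.png',np.hstack([c[:396],d[:396]]))"
```

```text
t 14.28 [0.5213 0.1728 0.1082] yaw 49.5 F [-0.5  0.5  1. ]
0.0113, 0.0007, 0.0020, 0.0001, -0.0003, -0.0001
0.0396, 0.0007, 0.0020, 0.0001, -0.0003, -0.0001
```

View pics/s5.png

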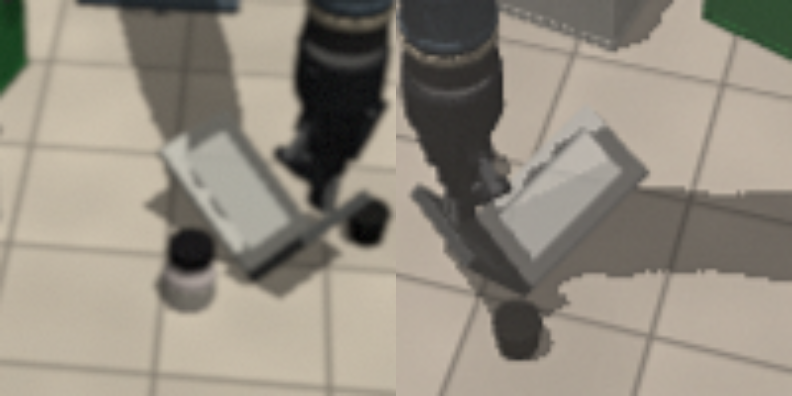

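The shield is at roughly 40° and no longer touches the tool. I'll move forward at a moderate pace to keep the gripper clear of the rising panel.

Request:
move_arm(deltas=[0.012,0,0,0,0,0,0.026,0,0,0,0,0,0.04,0,0,0,0,0,0.05,0,0,0,0,0,0.056,0,0,0,0,0,0.056,0,0,0,0,0,0.056,0,0,0,0,0,0.056,0,0,0,0,0])

```text
time_s: 15.38
position: [0.5427, 0.1979, 0.1082]
eef_rot: [0.0, 0.908, 0.419, -0.0]
contact_force: [-0.4, -0.6, 0.8]
width: -0.0002
grasp_force: 0.0
```

```bash
python3 -c "
from h import *
plan([sh(.09,.107),sh(.09,.3)])
a=arm.read_camera('scene');b=arm.read_camera('side')
c=cv2.resize(a[140:260,230:350,::-1],None,fx=3.3,fy=3.3);d=cv2.resize(b[190:290,220:320,::-1],None,fx=3.96,fy=3.96)
cv2.imwrite('pics/s6.png',np.hstack([c[:396],d[:396]]))"
```

```text
t 15.38 [0.5427 0.1979 0.1082] yaw 49.5 F [-0.4 -0.6  0.8]
0.0346, 0.0007, 0.0019, 0.0000, 0.0001, -0.0002
0.0346, 0.0007, -0.3197, 0.0000, 0.0001, -0.0002
```

View pics/s6.png

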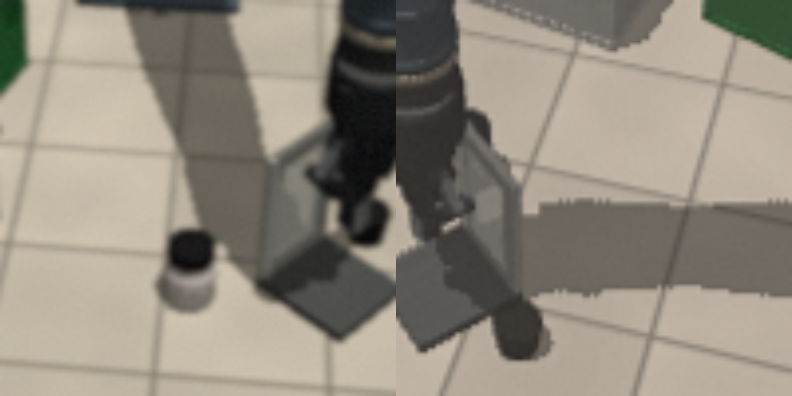

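The shield is standing, with its foot flat and panel upright, and the jar and stopper are where they were. I'll back the tool away forwards, then up.

Request:
move_arm(deltas=[0.02,0,0,0,0,0,0.035,0,0,0,0,0,0.035,0,-0.04,0,0,0,0.035,0,-0.12,0,0,0,0.035,0,-0.22,0,0,0,0.035,0,-0.32,0,0,0,0.035,0,-0.32,0,0,0,0.035,0,-0.32,0,0,0,0.035,0,-0.32,0,0,0])

```text
time_s: 16.6
position: [0.5558, 0.214, 0.2976]
eef_rot: [-0.0, 0.908, 0.419, -0.002]
contact_force: [0.0, 0.3, -0.2]
width: -0.0
grasp_force: 0.0
```

```bash
python3 - <<'E'
from h import *
plan([])
a=arm.read_camera('scene').astype(int)
# dark foot in the scene view, its outline on the bench (top at 12 mm)
m=((a.max(2)<75)).astype(np.uint8);m[:,:]*=1
n,L,st,c=cv2.connectedComponentsWithStats(m)
for i in range(1,n):
    if st[i,4]>25 and 230<c[i][0]<390 and 150<c[i][1]<260:
        cs=cv2.findContours((L==i).astype(np.uint8),0,2)[0][0]
        q=cv2.boxPoints(cv2.minAreaRect(cs)) if st[i,4]<300 else cv2.approxPolyDP(cs,4,True)[:,0]
        print(st[i],np.round([onz("scene",p,.012)[:2] for p in q],3).tolist())
b=np.load('pics/a3.npy').astype(int)
print("bath/lid region change since shut:",np.abs(a-b)[160:250,150:235].mean())
E
```

```text
t 16.60 [0.5558 0.214  0.2976] yaw 49.5 F [ 0.   0.3 -0.2]
[335 200  13  14 143] [[0.473, 0.201], [0.411, 0.216], [0.424, 0.249], [0.486, 0.233]]
[281 210  13  13 145] [[0.484, 0.041], [0.48, 0.078], [0.534, 0.08], [0.537, 0.045]]
[315 210  14  12  60] [[0.515, 0.144], [0.469, 0.182], [0.488, 0.192], [0.533, 0.154]]
[308 224  43  19 110] [[0.604, 0.123], [0.537, 0.125], [0.537, 0.249], [0.603, 0.242]]
bath/lid region change since shut: 4.031241830065359
```

```bash
python3 - <<'E'
from h import *
a=arm.read_camera('scene').astype(int);b=np.load('pics/a3.npy').astype(int);d=np.abs(a-b).max(2)
print("noise patch",d[250:290,300:400].mean(),"bath max-blur",cv2.blur(d.astype(np.float32),(5,5))[160:250,150:235].max())
for n,m in(("lid rim (scene)",d[165:215,155:230]),):print(n,m.mean(),(m>40).sum())
E
```

```text
noise patch 5.55175 bath max-blur 6.44
lid rim (scene) 4.6936 0
```

The lid region has changed no more than image noise since it was shut, and the foot lies flat where expected. I'm handing in.

```bash
python3 -c "
from bench import arm
print(arm.hand_in())"
```

```text
the job is handed in; nothing more can be done
None
```

The bath's lid was eased fully shut, then the splash shield was tipped back up where it lay and stands by itself. Pushes only, the jar and stopper beside it undisturbed; handed in at about 17 s of the 54 s allowed.

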